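# Load the tape-deck service tray

## Task

Load the service tray for a tape-deck job: lay the splicing block in its cradle between the two end stops and the screwdriver in its rest with the handle in the wider notch, stand the tall slim bottle of head cleaner upright in the deep narrow cup and the swab tub upright in the wide shallow dish. Everything sits fully down in its own holder and is let go. The felt marker and the stout short bottle do not belong to the kit: leave them where they are.

Things in the scene. Friction and masses are not known exactly. Their poses are not given: they have to be found in the camera images.
- splicing_block: Tape splicing block: a plain bright aluminium bar, 26 x 115 x 12 mm, lying flat. Origin at the centre of its underside, y along its length, z up; both ends are alike. Grasp it across the 26 mm at its middle.
- screwdriver: Screwdriver, 148 mm long, lying flat: round handle 16 mm wide, 14 mm high from y = -4 to +74 mm, 4 mm steel shaft from y = -74 to -4 mm, its axis 7 mm up. Origin at mid length, at the level of the handle's underside; y along it towards the handle end, z up. Grasp the handle across its width near y = +18 mm.
- cleaner_bottle: The tall slim round brown bottle with a white cap, 34 mm across, 88 mm tall, upright: the tallest of the loose things. 60 to 120 g. Origin at the centre of its underside, z up. Grasp its body across the 34 mm.
- swab_tub: Round off-white tub with a wider lid, upright: 46 mm across the body, 50 mm across the lid, 56 mm tall; the lid begins 44 mm up and stays on. Origin at the centre of its underside, z up.
- block_cradle: Fixed holder, grey on a black plate, in an aluminium tray (rim 20 mm above the desk): 74x166x5 mm, two equal wide troughs at y = +-40 mm (22 mm long, floor 31, mouth 44 mm wide), a sloped stop at each end (125 mm apart at floor level). All 22 mm high. Origin under the plate's centre, 3 mm above the desk; y along the troughs, z up. The bar lies on the floors, 11 mm above this origin and centred on it.
- driver_rest: Fixed grey holder beside the cradle: plate 74x166x5 mm, no end stops. Wider notch at y = 42 to 62 mm for the handle (floor 11 mm up, mouth 25 mm wide, top 23 mm up); narrow notch at y = -47 to -61 mm for the shaft (mouth 18 mm, top 27 mm up). Origin under the plate's centre, 3 mm above the desk; z up. Screwdriver seated: level, origin 11 mm above this origin, y the same way.
- tub_dish: Fixed grey round dish, the wide shallow one of the two at the tray's +y end, on a 74 mm square plate: funnel-sided, 54 mm inside at the floor, 67 mm at the mouth; floor 8 mm, rim 24 mm above the origin. Origin under the plate's centre, 3 mm above the desk, z up. It centres the tub's base. The two round cups lie 77 mm apart; they may have changed places, and so may the two long holders.
- bottle_cup: Fixed grey round cup, the narrow deep one of the two at the tray's +y end, on a 74 mm square plate: funnel-sided, 40 mm inside at the floor, 52 mm at the mouth; floor 8 mm, rim 34 mm above the origin. Origin under the plate's centre, 3 mm above the desk, z up. Round cups and long holders lie 124 mm apart along y, which is the same in all four; y points to the cups' end.
- marker: Blue and white felt marker, 17 x 135 x 16 mm, lying on the desk: long and thin like the screwdriver, but without a thin shaft. It stays where it lies. Origin at the centre of its underside, y along it.
- oil_bottle: Stout brown bottle with a white cap, 42 mm across and only 62 mm tall, upright: thicker and shorter than the slim one. It stays where it stands. Origin at the centre of its underside, z up.

How it is judged (in metres and radians):
At the end, for the whole second after the job is handed in: Block and screwdriver lie in their own holders (origins within 10 and 12 mm, aligned within 0.12 rad), tub and slim bottle stand in theirs (within 10 mm), each down to within 4 mm, level or upright within 0.05 rad, released and at rest; marker and stout bottle within 25 mm of their start (horizontal distance between splicing_block and block_cradle below 0.01 m and z of splicing_block in the frame of block_cradle between 0.007 and 0.015 m and angle between each of splicing_block, screwdriver, swab_tub, cleaner_bottle's own z axis and vertical below 0.05 rad and angle between the y axis of splicing_block and the y axis of block_cradle, either way round below 0.12 rad and linear speed of each of splicing_block, screwdriver, swab_tub, cleaner_bottle below 0.02 m/s and angular speed of each of splicing_block, screwdriver, swab_tub, cleaner_bottle below 0.2 rad/s and horizontal distance between screwdriver and driver_rest below 0.012 m and z of screwdriver in the frame of driver_rest between 0.007 and 0.015 m and angle between the y axis of screwdriver and the y axis of driver_rest, either way round below 0.12 rad and horizontal distance between swab_tub and tub_dish below 0.01 m and z of swab_tub in the frame of tub_dish between 0.004 and 0.012 m and horizontal distance between cleaner_bottle and bottle_cup below 0.01 m and z of cleaner_bottle in the frame of bottle_cup between 0.004 and 0.012 m and distance of each of marker, oil_bottle from where it was at the start of the episode below 0.025 m); the robot touches nothing.
It fails at once if the felt marker is moved by more than 25 mm (distance of marker from where it was at the start of the episode above 0.025 m).
It fails at once if the stout bottle is moved by more than 25 mm or tipped (distance of oil_bottle from where it was at the start of the episode above 0.025 m or angle between oil_bottle's own z axis and vertical above 0.5 rad).
It also fails if it takes over 122 s, if anything falls off the work surface, if the arm or the gripper's body presses on something with over 40 N, if the wrist force passes 120 N, or if a joint passes its speed limit or range.

## Robot

A 6-joint arm with a two-finger parallel gripper is mounted at the origin on a cart in front of the work surface, level with it; the furniture and walls round the work are solid. World frame = base frame: x ahead of the robot, y to its left, z up, the work surface at z = 0. Lengths are in mm, angles in rad, forces in N, time in s.
With the tool pointing down it reaches from about 350 to 975 mm from the base axis. Payload 7.1 kg.
Tool frame: the origin (TCP) lies at the centre of the arm's flange, where the gripper is bolted on; the fingertips stand 182 mm ahead of it and the grasp point (between the pads) lies 163 mm ahead of it; z points along the fingers, y is the line along which they close (so a half turn about z gives the same grasp; the last joint's range is limited). The gripper opens to 88 mm and grips with 3 to 60 N. Pads are 20 mm wide; open, the fingers measure 115 mm over their backs; the gripper's body (75 mm by 178 mm) begins 61 mm behind the grasp point.
Start: joints at [1.248, 0.423, 1.63, -0, 1.089, -0.019], TCP at [186.936, 596.373, 404.675] pointing down, gripper open.
Joint ranges: [-3, 3], [-0.9, 2.11], [0.09, 2.58], [-1.31, 4.45], [0.11, 2.69], [-2.54, 2.54]. Speed limits (rad/s): [2.39, 2.39, 3.01, 3.14, 3.14, 3.14].

## Interface

Orientations are given as a rotation vector (axis times angle).
In Python, from workcell import readout, get_image, ctrl gives the robot as it stands.
- The arm moves only by the tool step_arm, never from a script. Its argument "targets" is a list that holds one entry, the list of rows, each a list of 7 numbers: the shift along the world's x, y, z as a fraction of full scale, then the turn, a rotation vector about the world's x, y, z as a fraction of full scale, then the opening, from 0 (shut) to 1 (fully open). In form: [[[dx, dy, dz, wx, wy, wz, claw], ...]]. A call has exactly 5 rows; each row shifts and turns the commanded pose from where the row before left it; what a row does not reach is not made up. Full scale, the value 1, is 0.05 m for a shift and 4 degrees for a turn. A row lasts 1/8 s, in which the tool goes at most 62.5 mm and 10.7 degrees, less where a joint would pass 70% of its speed; a pose out of reach is approached as far as the arm can. A call with a number of a shift or a turn outside -1 to 1 is refused whole. A call with a gripper value outside its range is refused whole. The fingers move at their own pace and stop on an object; the grip force is fixed at half the most. Time passes only in rows, so rows that do not move let the fingers close, or fill a call up. It gives the time, the measured TCP pose, the force, the opening and the grip force at its end, in the units of the state.
- readout.get_obs(): the state, without advancing time (a new reading comes with each control period).
- get_image(name): name is "scene" or "top"; returns a dict with "pixels" (384x512x3 uint8, red, green, blue), "intrinsics" (3x3 intrinsics, pixels), "k1" (the pictures are not rectified: a ray, as slopes to the right and down, at radius r is drawn at 1 + k1 r^2 times it, then the intrinsics apply), "extrinsics" (4x4, takes a point from world to camera coordinates). Camera axes: x right, y down, z forward; pixel columns grow to the right and rows downward; lengths in mm; the calibration is good to about 2 mm. A picture is of the moment at which its call begins. There is no depth.
- ctrl.close_job(): hands the job in; it is judged then, once.
The state is a dict: "t": time; "qpos": joint angles; "qvel": joint speeds; "joint_torque": joint torques, N m; "ee_pos": TCP position; "orientation": TCP orientation; "ft_force": force on the tool from outside, world axes, zero at the start; "moment": the same for the moment, N m; "width": finger opening in mm; "grasp_force": force on a finger pad.
Only numpy, scipy, OpenCV 4.12 (cv2) and the standard library are available. Lean on these libraries where they do the work, as an engineer would, in place of code of your own. Each camera call takes 0.05 s, during which the arm holds its last target. There are 200 camera calls.

## Working session

There is one attempt and no reset: what is moved stays moved. The work goes in short steps, Python scripts to look and compute and a tool call to move; the robot and the scene stay as the last step left them, time stands still between calls to the robot, and variables do not carry over. Pictures are saved under pics/ and viewed, at most 14 in all, crops included, and the job is handed in when it is done.

Besides the shell and the picture viewer there is one more tool, called after ">>>" by a JSON object that holds its "method" and its "body". step_arm: Moves the arm, as the interface text tells. Shift numbers are shares of 0.05 m and turn numbers shares of 4 degrees, none past 1 either way. Its arguments: {"type":"object","properties":{"targets":{"type":"array"}},"required":["targets"]}

```bash
mkdir -p pics; cat > h.py <<'E'
import numpy as np, cv2
from workcell import readout, get_image, ctrl
def grab(name,fn=None):
    d=get_image(name)
    if fn: cv2.imwrite('pics/'+fn,cv2.cvtColor(np.asarray(d['pixels']),cv2.COLOR_RGB2BGR)); np.savez('pics/'+fn[:-4]+'.npz',**d)
    return d
def ray(d,u,v):
    K=np.array(d['intrinsics']);k=float(d['k1']);E=np.array(d['extrinsics'])
    x=(u-K[0,2])/K[0,0];y=(v-K[1,2])/K[1,1];a,b=x,y
    for _ in range(30):
        s=1+k*(a*a+b*b);a,b=x/s,y/s
    R=E[:3,:3];return -R.T@E[:3,3],R.T@np.array([a,b,1.])
def pt(d,u,v,z):
    o,r=ray(d,u,v);return o+r*(z-o[2])/r[2]
def proj(d,P):
    K=np.array(d['intrinsics']);k=float(d['k1']);E=np.array(d['extrinsics'])
    p=E[:3,:3]@np.asarray(P,float)+E[:3,3];a,b=p[:2]/p[2];s=1+k*(a*a+b*b)
    return np.array([K[0,0]*a*s+K[0,2],K[1,1]*b*s+K[1,2]])
E
python3 - <<'E'
from h import *
for n in('top','scene'):
    d=grab(n,n+'0.png');print(n,d['intrinsics'],d['k1'],np.round(d['extrinsics'],3))
    a=cv2.imread('pics/'+n+'0.png');cv2.imwrite('pics/'+n+'0b.png',cv2.resize(a,(800,600),interpolation=cv2.INTER_CUBIC))
print(readout.get_obs())
E
```

```text
top [[448.82445711   0.         263.40708459]
 [  0.         448.82445711 186.80868805]
 [  0.           0.           1.        ]] -0.16799323883984008 [[-2.800000e-02 -9.990000e-01 -3.500000e-02  2.891000e+01]
 [-9.920000e-01  3.200000e-02 -1.250000e-01  5.067420e+02]
 [ 1.260000e-01  3.100000e-02 -9.920000e-01  1.098309e+03]
 [ 0.000000e+00  0.000000e+00  0.000000e+00  1.000000e+00]]
scene [[418.1336298    0.         247.18721821]
 [  0.         418.1336298  192.50415651]
 [  0.           0.           1.        ]] -0.016557716113295293 [[ 4.21000e-01 -9.07000e-01 -1.00000e-03 -2.26779e+02]
 [-3.61000e-01 -1.67000e-01 -9.17000e-01  2.18942e+02]
 [ 8.32000e-01  3.86000e-01 -3.98000e-01  7.84332e+02]
 [ 0.00000e+00  0.00000e+00  0.00000e+00  1.00000e+00]]
{'t': 0.1, 'qpos': array([ 1.24802431e+00,  4.23767316e-01,  1.63057088e+00, -2.88940580e-06,
        1.08864742e+00, -1.89910710e-02]), 'qvel': array([ 0.00244474, -0.00113026, -0.00355818, -0.00086951, -0.00075634,
        0.00211441]), 'joint_torque': array([-8.34975290e-04, -5.45613241e+01, -2.74323839e+01,  6.45423937e-02,
        1.88532507e-02, -7.46822320e-05]), 'ee_pos': array([186.8499382 , 596.16216633, 403.99424091]), 'orientation': array([-4.75307653e-01, -3.10519081e+00,  2.15671929e-03]), 'ft_force': array([-0.14407246,  0.64999803,  0.9278943 ]), 'moment': array([-0.00904225, -0.05519297, -0.03489676]), 'grasp_force': 0.0, 'width': 87.60819627311899}
```

View pics/top0b.png

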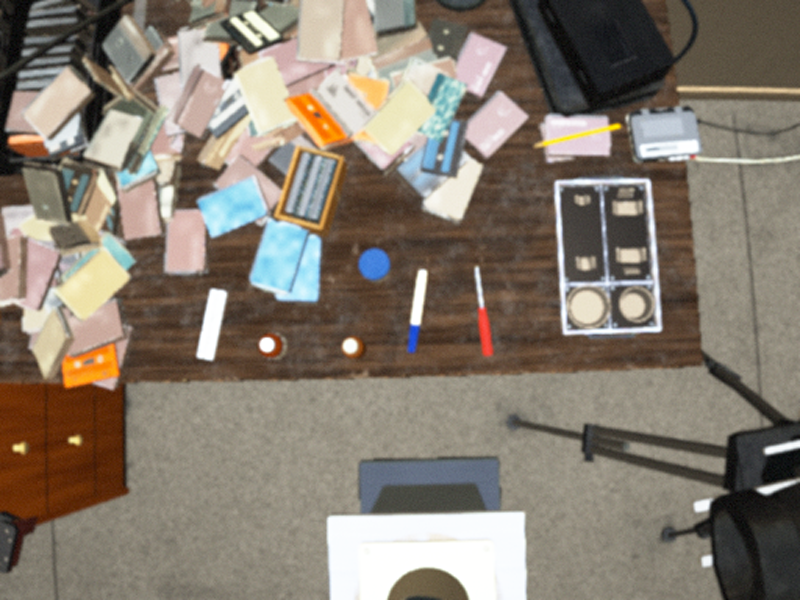

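View pics/scene0b.png

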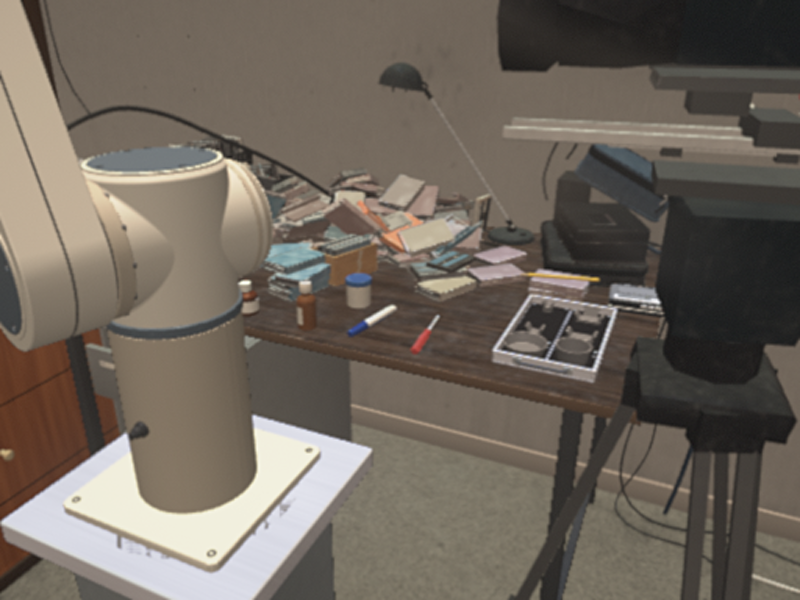

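The top view (800x600 scale) shows, along the desk's near edge, the bar (212,324), stout bottle (270,345), slim bottle (352,346), tub with blue lid (374,263), marker (417,310) and screwdriver (484,310, handle towards the robot). The tray holds the dish (588,306), the cup (634,305), the driver rest on the left (583,230) and the cradle on the right (628,230).

```bash
python3 - <<'E'
from h import *
d=dict(np.load('pics/top0.npz'));im=d['pixels'];hsv=cv2.cvtColor(im,cv2.COLOR_RGB2HSV).astype(int)
H,S,V=hsv[...,0],hsv[...,1],hsv[...,2]
def roi(m,b):
    b=[int(x/1.5625) for x in b];q=np.zeros(m.shape,np.uint8);q[b[1]:b[3],b[0]:b[2]]=m[b[1]:b[3],b[0]:b[2]]*255
    cs,_=cv2.findContours(q,cv2.RETR_EXTERNAL,cv2.CHAIN_APPROX_NONE);return max(cs,key=cv2.contourArea)[:,0,:].astype(float)
def rect(n,m,b,z):
    c=roi(m,b);P=np.array([pt(d,u,v,z)[:2] for u,v in c],np.float32);(cx,cy),(w,h),a=cv2.minAreaRect(P)
    q=cv2.boxPoints(((cx,cy),(w,h),a));e=[q[1]-q[0],q[2]-q[1]];l=max(e,key=np.linalg.norm);l=l*np.sign(l[0])
    print(n,'xy',round(cx),round(cy),'size',round(w),round(h),'long axis deg from +x',round(float(np.degrees(np.arctan2(l[1],l[0]))),1),len(c))
bright=(V>150)&(S<70)
rect('block',bright,(180,270,245,380),12)
rect('oilcap',bright,(250,325,300,370),62)
rect('slimcap',bright,(332,325,378,370),88)
rect('lid',(S>120)&(H>95)&(H<130),(350,240,398,288),56)
red=(S>120)&((H<10)|(H>170))
rect('handle',red,(465,290,505,370),9)
rect('driver all',(red|((V>110)&(S<90))),(465,255,505,370),7)
rect('marker',((V>140)&(S<90))|((S>120)&(H>95)),(400,260,435,365),12)
a=im[int(170/1.5625):int(345/1.5625),int(545/1.5625):int(670/1.5625)]
cv2.imwrite('pics/tray.png',cv2.resize(cv2.cvtColor(a,cv2.COLOR_RGB2BGR),None,fx=5,fy=5,interpolation=cv2.INTER_CUBIC))
print(int(545/1.5625),int(170/1.5625))
E
```

```text
block xy 467 351 size 33 120 long axis deg from +x -11.9 106
oilcap xy 427 244 size 23 22 long axis deg from +x 89.5 26
slimcap xy 421 109 size 22 19 long axis deg from +x 88.5 25
lid xy 552 71 size 47 48 long axis deg from +x -1.3 54
handle xy 442 -102 size 81 22 long axis deg from +x 4.9 71
driver all xy 471 -96 size 159 27 long axis deg from +x 8.9 135
marker xy 480 7 size 19 138 long axis deg from +x -9.8 112
348 108
```

View pics/tray.png

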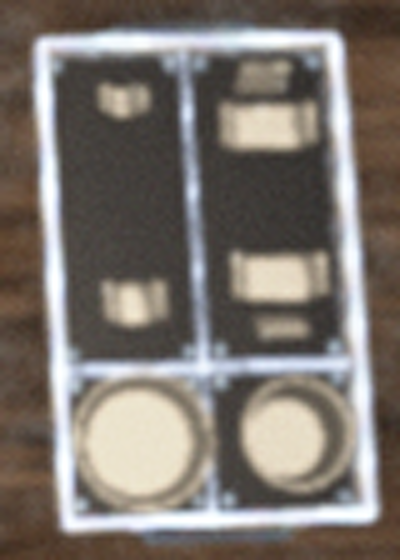

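```bash
python3 - <<'E'
from h import *
d=dict(np.load('pics/top0.npz'))
L=[('tr1',267,127,14,-38.5,-40),('tr2',279,277,14,-38.5,40),('narrow',125,100,19,38.5,-54),('wide',134,303,14,38.5,52),('dishfloor',136,442,11,38.5,124),('dishrim',144,441,27,38.5,124),('cuprim',298,434,37,-38.5,124)]
A=[];B=[]
for n,u,v,z,lx,ly in L:
    p=pt(d,348+u/5-.4,108+v/5-.4,z)[:2];A.append([lx,ly]);B.append(p)
A=np.array(A,float);B=np.array(B);a=A.mean(0);b=B.mean(0)
U,_,Vt=np.linalg.svd((A-a).T@(B-b));R=(U@Vt).T
t=b-R@a;print(np.round(B-(A@R.T+t),1));print('det',np.linalg.det(R),'y axis deg from -x',np.degrees(np.arctan2(-R[1,1],-R[0,1])))
for n,p in dict(driver=(38.5,0),cradle=(-38.5,0),dish=(38.5,124),cup=(-38.5,124)).items(): print(n,np.round(R@np.array(p)+t,1))
for u,v in((33,37),(343,32),(380,520),(62,530)):print(np.round(pt(d,348+u/5,108+v/5,20)[:2]))
E
```

```text
[[ 0.4  0.7]
 [ 0.4 -0.8]
 [ 0.3 -0.3]
 [-0.2 -0.7]
 [ 0.1  0.8]
 [-1.1  0.1]
 [ 0.   0.2]]
det 1.0 y axis deg from -x -0.8880851606524034
driver [ 600.9 -273.5]
cradle [ 599.7 -350.5]
dish [ 476.9 -271.6]
cup [ 475.7 -348.6]
[ 689. -229.]
[ 688. -395.]
[ 431. -395.]
[ 432. -229.]
```

>>> {"method": "step_arm", "body": {"targets": [[[0.9,-0.8,-0.2,0,0,0.275,1],[0.9,-0.8,-0.2,0,0,0.275,1],[0.9,-0.8,-0.2,0,0,0.275,1],[0.9,-0.8,-0.2,0,0,0.275,1],[0.9,-0.8,-0.2,0,0,0.275,1]]]}}

```text
t: 0.72
ee_pos: [413.1, 394.9, 354.2]
orientation: [-0.324, -3.125, 0.0]
ft_force: [-0.3, 0.1, 0.7]
width: 88.2
grasp_force: 0.0
```

```bash
python3 - <<'E'
from h import *
d=dict(np.load('pics/top0.npz'));im=d['pixels'];hsv=cv2.cvtColor(im,cv2.COLOR_RGB2HSV).astype(int)
H,S,V=hsv[...,0],hsv[...,1],hsv[...,2]
red=(S>130)&((H<10)|(H>170))&(V>120)
def box(m,b):
    b=[int(x/1.5625) for x in b];q=np.zeros(m.shape,np.uint8);q[b[1]:b[3],b[0]:b[2]]=m[b[1]:b[3],b[0]:b[2]];v,u=np.nonzero(q);return u,v
for n,m,b,z in(('handle',red,(465,300,505,370),7),('shaft',(V>140)&(S<80),(468,258,495,308),7),('block',(V>150)&(S<70),(180,270,245,380),12)):
    u,v=box(m,b);P=np.array([pt(d,i,j,z)[:2] for i,j in zip(u,v)],np.float32)
    l=cv2.fitLine(P,cv2.DIST_HUBER,0,.01,.01).ravel();l[:2]*=np.sign(l[0])
    print(n,P.mean(0),'deg',np.degrees(np.arctan2(l[1],l[0])),'x',P[:,0].min(),P[:,0].max(),len(P))
print(readout.get_obs())
E
```

```text
handle [ 440.82822  -102.941185] deg 5.2142544 x 403.32993 480.80447 233
shaft [515.51666 -96.23242] deg 5.237231 x 483.04877 550.9385 94
block [473.2262  353.67648] deg -6.715932 x 407.6109 562.37036 587
{'t': 0.725, 'qpos': array([ 7.42080189e-01,  4.09245539e-01,  1.78824555e+00, -5.35992818e-06,
        9.44322499e-01, -6.21766247e-01]), 'qvel': array([-0.84437124,  0.12971322,  0.01547498, -0.00101177, -0.14969406,
       -0.99076739]), 'joint_torque': array([ 5.23839042e+00, -5.21248806e+01, -2.25888652e+01,  2.65927456e-02,
        4.62730145e-01,  1.32158104e+00]), 'ee_pos': array([413.07400005, 394.89660106, 354.20353028]), 'orientation': array([-3.24476623e-01, -3.12464700e+00,  2.64222568e-04]), 'ft_force': array([-0.34430073,  0.1285276 ,  0.70164123]), 'moment': array([-0.01858066, -0.02089733,  0.09416943]), 'grasp_force': 0.0, 'width': 88.18740305227504}
```

>>> {"method": "step_arm", "body": {"targets": [[[0.545,-0.445,-0.5,0,0,0,1],[0.545,-0.445,-0.5,0,0,0,1],[0,0,-0.9,0,0,0,1],[0,0,-0.8,0,0,0,1],[0,0,-0.5,0,0,0,1]]]}}

```text
t: 1.35
ee_pos: [465.9, 351.2, 192.4]
orientation: [-0.326, -3.122, 0.003]
ft_force: [0.1, 0.5, -0.6]
width: 87.9
grasp_force: 0.0
```

```bash
python3 - <<'E'
from h import *
for n in('top','scene'): grab(n,n+'1.png')
a=cv2.imread('pics/top1.png')[150:260,80:220];b=cv2.imread('pics/scene1.png')[120:240,60:260]
a=cv2.resize(a,(400,314),interpolation=cv2.INTER_CUBIC);b=cv2.resize(b,(400,314),interpolation=cv2.INTER_CUBIC)
cv2.imwrite('pics/c1.png',np.hstack([a,b]))
E
```

```text
(no output)
```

View pics/c1.png

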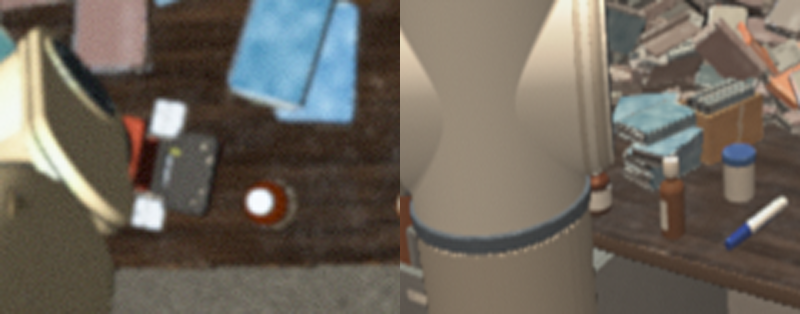

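The top crop shows the gripper centred on the bar, which sticks out about equally at both ends (165,118) and (148,210). The stout bottle at (265,202) is clear.

>>> {"method": "step_arm", "body": {"targets": [[[0,0,-0.17,0,0,0,1],[0,0,0,0,0,0,0],[0,0,0,0,0,0,0],[0,0,0,0,0,0,0],[0,0,0,0,0,0,0]]]}}

```text
t: 2.08
ee_pos: [466.5, 351.9, 186.6]
orientation: [0.326, 3.124, 0.001]
ft_force: [-0.3, -0.2, -0.2]
width: 51.3
grasp_force: 0.0
```

>>> {"method": "step_arm", "body": {"targets": [[[0,0,0,0,0,0,0],[0,0,0,0,0,0,0],[0,0,0.4,0,0,0,0],[0,0,0.8,0,0,0,0],[0,0,0.8,0,0,0,0]]]}}

```text
t: 2.7
ee_pos: [466.4, 351.8, 288.3]
orientation: [0.326, 3.124, 0.0]
ft_force: [0.4, 0.7, -0.0]
width: 2.0
grasp_force: 0.0
```

The fingers had not finished closing before the lift, so I'll reopen part-way and repeat with more closing time.

>>> {"method": "step_arm", "body": {"targets": [[[0,0,0,0,0,0,0.6],[0,0,0,0,0,0,0.6],[0,0,-0.4,0,0,0,0.6],[0,0,-0.4,0,0,0,0.6],[0,0,-0.4,0,0,0,0.6]]]}}

```text
t: 3.32
ee_pos: [466.1, 351.6, 224.1]
orientation: [-0.326, -3.123, 0.002]
ft_force: [-0.7, 0.7, -0.7]
width: 48.3
grasp_force: 0.0
```

>>> {"method": "step_arm", "body": {"targets": [[[0,0,-0.4,0,0,0,0.6],[0,0,-0.4,0,0,0,0.6],[0,0,0,0,0,0,0],[0,0,0,0,0,0,0],[0,0,0,0,0,0,0]]]}}

```text
t: 3.95
ee_pos: [466.6, 352.0, 186.9]
orientation: [0.326, 3.124, 0.001]
ft_force: [-0.6, -0.7, 0.8]
width: 26.3
grasp_force: 0.2
```

>>> {"method": "step_arm", "body": {"targets": [[[0,0,0,0,0,0,0],[0,0,0,0,0,0,0],[0,0,0,0,0,0,0],[0,0,0,0,0,0,0],[0,0,0,0,0,0,0]]]}}

```text
t: 4.58
ee_pos: [466.6, 352.0, 186.8]
orientation: [0.326, 3.124, 0.001]
ft_force: [-0.8, -0.8, 6.4]
width: 25.4
grasp_force: 30.0
```

>>> {"method": "step_arm", "body": {"targets": [[[0,0,0.3,0,0,0,0],[0,0,0.6,0,0,0,0],[0,0,0.8,0,0,0,0],[0,0,0.6,0,0,0,0],[0.2,-0.4,0.3,0,0,0.2,0]]]}}

```text
t: 5.2
ee_pos: [476.4, 332.7, 318.9]
orientation: [0.301, 3.125, 0.004]
ft_force: [0.9, -0.1, -0.6]
width: 25.3
grasp_force: 30.0
```

>>> {"method": "step_arm", "body": {"targets": [[[0.2,-0.9,0,0,0,0.2,0],[0.2,-0.9,0,0,0,0.2,0],[0.2,-0.9,0,0,0,0.2,0],[0.2,-0.9,0,0,0,0.2,0],[0.2,-0.9,0,0,0,0.2,0]]]}}

```text
t: 5.82
ee_pos: [526.5, 105.4, 317.0]
orientation: [0.194, 3.135, 0.0]
ft_force: [0.1, -0.2, -1.7]
width: 25.8
grasp_force: 30.0
```

>>> {"method": "step_arm", "body": {"targets": [[[0.2,-0.9,0,0,0,0.2,0],[0.2,-0.9,0,0,0,0.2,0],[0.2,-0.9,0,0,0,0.2,0],[0.2,-0.9,0,0,0,0.2,0],[0.2,-0.9,0,0,0,0.2,0]]]}}

```text
t: 6.45
ee_pos: [576.5, -119.6, 317.0]
orientation: [0.085, 3.14, -0.0]
ft_force: [0.2, 0.8, -0.7]
width: 25.8
grasp_force: 30.0
```

>>> {"method": "step_arm", "body": {"targets": [[[0.093,-0.924,0,0,0,0.11,0],[0.093,-0.924,0,0,0,0.11,0],[0.093,-0.924,0,0,0,0.11,0],[0.093,-0.924,-0.4,0,0,0.11,0],[0.093,-0.924,-0.4,0,0,0.11,0]]]}}

```text
t: 7.08
ee_pos: [599.7, -350.7, 276.8]
orientation: [0.025, 3.14, -0.001]
ft_force: [0.0, 0.5, -0.9]
width: 25.7
grasp_force: 30.0
```

>>> {"method": "step_arm", "body": {"targets": [[[0,0,-0.4,0,0,0,0],[0,0,-0.4,0,0,0,0],[0,0,0,0,0,0,0],[0,0,0,0,0,0,0],[0,0,0,0,0,0,0]]]}}

```text
t: 7.7
ee_pos: [600.2, -348.6, 237.3]
orientation: [0.023, 3.14, -0.001]
ft_force: [-1.0, 0.3, -1.0]
width: 25.4
grasp_force: 30.0
```

```bash
python3 - <<'E'
from h import *
d=grab('top','top2.png')
a=cv2.imread('pics/top2.png')[95:245,320:460]
cv2.imwrite('pics/c2.png',cv2.resize(a,(560,600),interpolation=cv2.INTER_CUBIC))
o=readout.get_obs();p=o['ee_pos'];zb=p[2]-186.8+12;print(p,zb)
# expected corners of bar top centred under the tool
for dx in(-57.5,57.5):
  for dy in(-13,13): print(dx,dy,(proj(d,[p[0]+dx,p[1]+dy-dx*np.tan(np.radians(.9)),zb])-[320,95])*4)
E
```

```text
[ 600.18604925 -348.77931204  237.29806129] 62.49806129242825
-57.5 -13 [372.51202778 285.45673379]
-57.5 13 [331.80119754 286.64210352]
57.5 -13 [360.85926258 105.9763586 ]
57.5 13 [320.76694009 106.79559985]
```

View pics/c2.png

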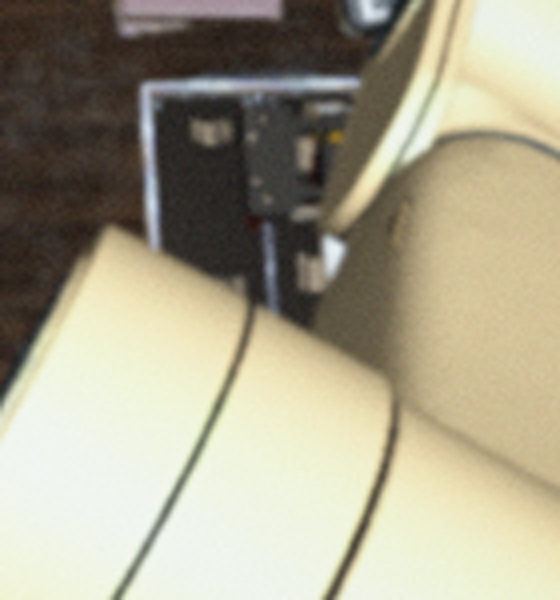

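The arm hides most of the bar; a white corner shows at about (330,250) over the right-hand cradle, in line with the forecast. Going down with feedback.

>>> {"method": "step_arm", "body": {"targets": [[[0,-0.03,-0.2,0,0,0,0],[0,0,-0.2,0,0,0,0],[0,0,-0.15,0,0,0,0],[0,0,-0.1,0,0,0,0],[0,0,-0.04,0,0,0,0]]]}}

```text
t: 8.38
ee_pos: [599.6, -350.6, 201.0]
orientation: [-0.025, -3.141, -0.001]
ft_force: [-0.5, -0.3, -1.0]
width: 25.5
grasp_force: 30.0
```

```bash
python3 - <<'E'
from h import *
d=grab('scene','scene3.png')
a=cv2.imread('pics/scene3.png')[150:250,300:420]
cv2.imwrite('pics/c3.png',cv2.resize(a,(720,600),interpolation=cv2.INTER_CUBIC))
print(readout.get_obs()['ee_pos'],readout.get_obs()['ft_force'])
E
```

```text
[ 599.59193854 -350.60615406  201.09351901] [-0.10180057  0.48053402 -1.04845843]
```

View pics/c3.png

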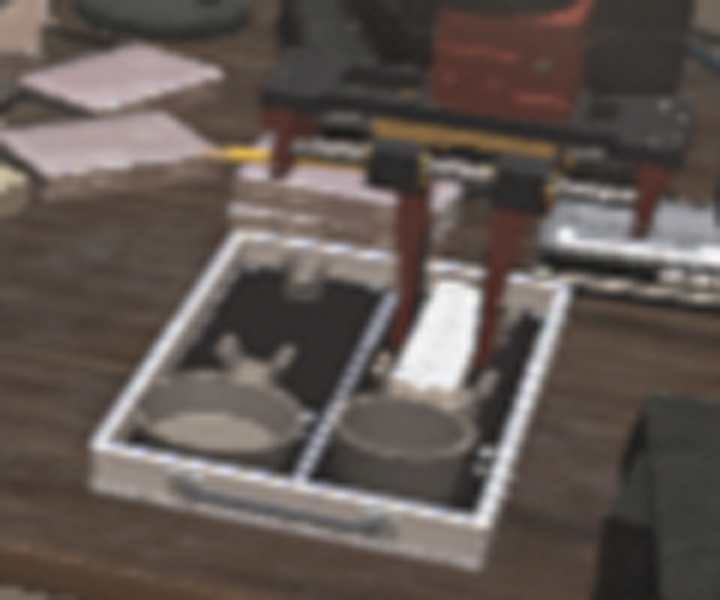

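The scene crop shows the bar lying between the cradle's walls (440,340), with both fingers clear of the cup and rim. Releasing.

>>> {"method": "step_arm", "body": {"targets": [[[0,0,-0.02,0,0,0,0.5],[0,0,0,0,0,0,0.5],[0,0,0,0,0,0,0.5],[0,0,0,0,0,0,0.5],[0,0,0.2,0,0,0,0.5]]]}}

```text
t: 9.05
ee_pos: [599.4, -350.4, 210.3]
orientation: [-0.025, -3.14, -0.001]
ft_force: [-0.1, 0.3, -0.1]
width: 43.8
grasp_force: 0.0
```

>>> {"method": "step_arm", "body": {"targets": [[[0,0,0.4,0,0,0,0.5],[0,0,0.8,0,0,0,0.5],[0,0,0.8,0,0,0,0.5],[-0.3,0.5,0,0,0,0.3,0.5],[-0.3,0.9,0,0,0,0.3,0.5]]]}}

```text
t: 9.68
ee_pos: [569.6, -281.1, 313.3]
orientation: [-0.039, 3.138, -0.003]
ft_force: [0.3, 0.7, -0.3]
width: 43.8
grasp_force: 0.0
```

>>> {"method": "step_arm", "body": {"targets": [[[-0.55,0.9,0,0,0,0.24,0.5],[-0.55,0.9,0,0,0,0.24,0.5],[-0.55,0.9,0,0,0,0.24,0.5],[-0.55,0.9,-0.2,0,0,0.24,0.5],[0,0,-0.4,0,0,0,0.5]]]}}

```text
t: 10.3
ee_pos: [458.1, -98.4, 282.3]
orientation: [-0.151, 3.137, -0.0]
ft_force: [0.5, -0.4, -0.8]
width: 43.9
grasp_force: 0.0
```

>>> {"method": "step_arm", "body": {"targets": [[[0,0,-0.5,0,0,0,0.5],[0,0,-0.5,0,0,0,0.5],[0,0,-0.4,0,0,0,0.5],[0,0,-0.2,0,0,0,0.5],[0,0,0,0,0,0,0.5]]]}}

```text
t: 10.92
ee_pos: [459.9, -100.7, 201.0]
orientation: [-0.146, 3.138, -0.0]
ft_force: [-0.4, 0.2, 1.1]
width: 43.7
grasp_force: 0.0
```

```bash
python3 - <<'E'
from h import *
d=grab('scene','scene4.png');e=grab('top','top4.png')
a=cv2.imread('pics/scene4.png')[170:250,210:310];b=cv2.imread('pics/top4.png')[100:240,250:430]
cv2.imwrite('pics/c4.png',np.hstack([cv2.resize(a,(400,320),interpolation=cv2.INTER_CUBIC),cv2.resize(b,(400,320),interpolation=cv2.INTER_CUBIC)]))
print(readout.get_obs()['ee_pos'],readout.get_obs()['orientation'])
E
```

```text
[ 460.08964113 -100.73768503  201.49610401] [-1.46111061e-01  3.13694475e+00 -6.01193080e-04]
```

View pics/c4.png

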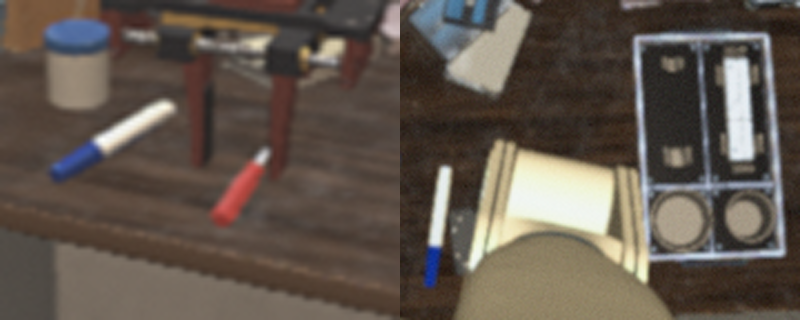

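Left crop: the fingertips stand above the screwdriver, whose handle runs (225,210)-(262,165). Right crop: the bar lies straight in the cradle (738,110). I'll check the alignment numerically.

```bash
python3 - <<'E'
from h import *
d=dict(np.load('pics/scene4.npz'))
f=lambda P:np.round((proj(d,P)-[210,170])*4)
print('grasp pt z7',f([459.9,-100.7,7]),'tips',f([459.9,-100.7+30,19]),f([459.9,-100.7-30,19]))
for y in(74,-4,-74):
    t=np.radians(5.2);print(y,f([477-y*np.cos(t),-99.7-y*np.sin(t),7]))
im=d['pixels'];hsv=cv2.cvtColor(im,cv2.COLOR_RGB2HSV).astype(int)
m=((hsv[...,1]>150)&((hsv[...,0]<6)|(hsv[...,0]>172))&(hsv[...,2]>150)).astype(np.uint8);m[:205]=0
v,u=np.nonzero(m);k=(u>255)&(u<285);P=np.array([pt(d,i,j,8)[:2] for i,j in zip(u[k],v[k])]);print(P.mean(0),P.min(0),P.max(0))
E
```

```text
grasp pt z7 [235. 184.] tips [194. 160.] [277. 176.]
74 [210. 221.]
-4 [245. 171.]
-74 [273. 130.]
[ 446.13192723 -109.17156324] [ 412.2701196  -115.06579756] [ 486.55057808 -102.92077265]
```

```bash
python3 - <<'E'
from h import *
def cen(d,lo,b,z):
    hsv=cv2.cvtColor(d['pixels'],cv2.COLOR_RGB2HSV).astype(int);H,S,V=hsv[...,0],hsv[...,1],hsv[...,2]
    m=((S>140)&((H<6)|(H>172))&(V>110)) if lo=='r' else ((S>130)&(H>100)&(H<130))
    q=np.zeros(m.shape,bool);q[b[1]:b[3],b[0]:b[2]]=m[b[1]:b[3],b[0]:b[2]];v,u=np.nonzero(q)
    P=np.array([pt(d,i,j,z)[:2] for i,j in zip(u,v)]);return (u.mean(),v.mean()),P.mean(0).round(1),P.min(0).round(),P.max(0).round(),len(P)
L=lambda n:dict(np.load(f'pics/{n}.npz'))
for n in('scene0','scene4'):
    print(n,'handle',cen(L(n),'r',(255,205,285,230),9))
    print(n,'marker blue',cen(L(n),'b',(215,195,245,220),9));print(n,'lid',cen(L(n),'b',(215,165,245,185),52))
print('top0 h',cen(L('top0'),'r',(297,190,325,236),9));print('marker',cen(L('top0'),'b',(255,190,280,236),9));print('lid',cen(L('top0'),'b',(224,154,255,185),56))
E
```

```text
scene0 handle ((np.float64(268.9375), np.float64(218.75)), array([ 441.7, -108.8]), array([ 403., -118.]), array([488., -99.]), 64)
scene0 marker blue ((np.float64(228.59459459459458), np.float64(209.78378378378378)), array([445.1,  12.9]), array([422.,   4.]), array([471.,  21.]), 37)<stdin>:6: RuntimeWarning: Mean of empty slice.
  ret = ret.dtype.type(ret / rcount)
Traceback (most recent call last):
ValueError: zero-size array to reduction operation minimum which has no identity
```

>>> {"method": "step_arm", "body": {"targets": [[[0,-0.04,-0.2,0,0,0,0.5],[0,0,-0.1,0,0,0,0.5],[0,0,0,0,0,0,0],[0,0,0,0,0,0,0],[0,0,0,0,0,0,0]]]}}

```text
t: 11.65
ee_pos: [459.8, -102.6, 185.8]
orientation: [-0.146, 3.138, -0.0]
ft_force: [0.2, -0.0, 0.1]
width: 17.4
grasp_force: 0.2
```

>>> {"method": "step_arm", "body": {"targets": [[[0,0,0,0,0,0,0],[0,0,0,0,0,0,0],[0,0,0,0,0,0,0],[0,0,0,0,0,0,0],[0,0,0,0,0,0,0]]]}}

```text
t: 12.28
ee_pos: [459.8, -102.6, 185.8]
orientation: [-0.146, 3.138, -0.0]
ft_force: [0.1, -0.5, 1.2]
width: 13.2
grasp_force: 30.0
```

>>> {"method": "step_arm", "body": {"targets": [[[0,0,0.2,0,0,0,0],[0,0,0.5,0,0,0,0],[0,0,0.7,0,0,0,0],[0.3,-0.4,0.6,0,0,-0.15,0],[0.5,-0.7,0,0,0,-0.35,0]]]}}

```text
t: 12.9
ee_pos: [500.2, -157.7, 288.7]
orientation: [-0.093, 3.137, -0.002]
ft_force: [0.8, -0.2, -0.5]
width: 13.4
grasp_force: 30.0
```

>>> {"method": "step_arm", "body": {"targets": [[[0.6,-0.8,0,0,0,-0.35,0],[0.6,-0.8,0,0,0,-0.35,0],[0.48,-0.71,-0.2,0,0,-0.35,0],[0,0,-0.4,0,0,0,0],[0,0,0,0,0,0,0]]]}}

```text
t: 13.52
ee_pos: [582.1, -272.3, 253.7]
orientation: [-0.024, -3.137, -0.004]
ft_force: [-0.0, 0.1, -0.8]
width: 13.8
grasp_force: 30.0
```

```bash
python3 - <<'E'
from h import *
d=grab('scene','scene5.png')
a=cv2.imread('pics/scene5.png')[150:250,300:420]
cv2.imwrite('pics/c5.png',cv2.resize(a,(720,600),interpolation=cv2.INTER_CUBIC))
o=readout.get_obs();print(o['ee_pos'],o['orientation'],o['width'])
E
```

```text
[ 582.47513677 -272.10770347  254.64430679] [-2.30629339e-02 -3.13808702e+00 -2.71000128e-03] 13.833042202594541
```

View pics/c5.png

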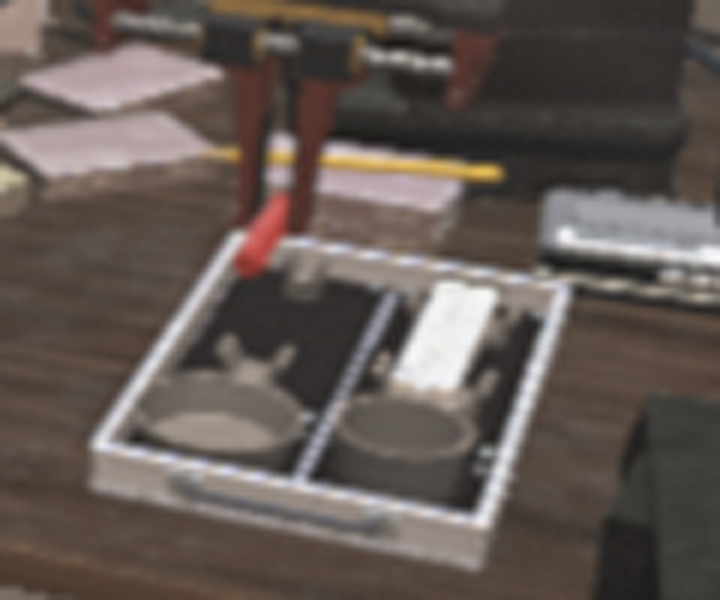

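```bash
python3 - <<'E'
from h import *
d=dict(np.load('pics/scene5.npz'))
f=lambda P:np.round((proj(d,P)-[300,150])*6)
p=np.array([582.5,-272.1,254.6-185.8+7])
for s in(0,-20,-56.7):print(s,f(p+[s,-s*.0157,0]), f(p+[s,-s*.0157,-10]))
E
```

```text
0 [269. 220.] [267. 241.]
-20 [258. 236.] [256. 257.]
-56.7 [237. 266.] [235. 287.]
```

The screwdriver hangs level, with its handle (245,265)-(287,200) over the left-hand rest where forecast. Lowering it.

>>> {"method": "step_arm", "body": {"targets": [[[0.02,-0.02,-0.4,0,0,0,0],[0,0,-0.3,0,0,0,0],[0,0,-0.2,0,0,0,0],[0,0,-0.1,0,0,0,0],[0,0,-0.04,0,0,0,0]]]}}

```text
t: 14.2
ee_pos: [584.7, -274.1, 203.3]
orientation: [-0.024, -3.141, -0.0]
ft_force: [-1.0, -0.7, -0.7]
width: 13.4
grasp_force: 30.0
```

>>> {"method": "step_arm", "body": {"targets": [[[0,0,-0.03,0,0,0,0],[0,0,-0.02,0,0,0,0],[0,0,-0.02,0,0,0,0],[0,0,0,0,0,0,0],[0,0,0,0,0,0,0]]]}}

```text
t: 14.82
ee_pos: [584.7, -274.1, 200.3]
orientation: [0.024, 3.141, -0.0]
ft_force: [0.4, 0.5, -0.6]
width: 13.6
grasp_force: 30.0
```

>>> {"method": "step_arm", "body": {"targets": [[[0,0,-0.02,0,0,0,0.45],[0,0,0,0,0,0,0.45],[0,0,0,0,0,0,0.45],[0,0,0,0,0,0,0.45],[0,0,0.15,0,0,0,0.45]]]}}

```text
t: 15.45
ee_pos: [584.4, -274.0, 206.4]
orientation: [-0.024, -3.14, -0.001]
ft_force: [-0.5, -0.3, -0.5]
width: 39.6
grasp_force: 0.0
```

>>> {"method": "step_arm", "body": {"targets": [[[0,0,0.4,0,0,0,0.45],[0,0,0.8,0,0,0,0.45],[0,0,0.85,0,0,0,1],[-0.4,0.7,0,0,0,0,1],[-0.4,0.9,0,0,0,0,1]]]}}

```text
t: 16.08
ee_pos: [544.5, -194.0, 311.6]
orientation: [0.026, 3.138, -0.002]
ft_force: [0.1, 0.0, -0.1]
width: 66.2
grasp_force: 0.0
```

>>> {"method": "step_arm", "body": {"targets": [[[-0.4,0.9,0,0,0,0,1],[-0.4,0.9,0,0,0,0,1],[-0.4,0.9,0,0,0,0,1],[-0.4,0.9,0,0,0,0,1],[-0.4,0.9,0,0,0,0,1]]]}}

```text
t: 16.7
ee_pos: [444.2, 32.1, 310.6]
orientation: [0.024, 3.139, 0.0]
ft_force: [0.7, 0.2, 0.3]
width: 87.8
grasp_force: 0.0
```

```bash
python3 - <<'E'
from h import *
d=grab('scene','scene6.png');e=grab('top','top6.png')
a=cv2.imread('pics/scene6.png')[150:250,300:420];b=cv2.imread('pics/top6.png')[100:230,330:440]
cv2.imwrite('pics/c6.png',np.hstack([cv2.resize(a,(432,360),interpolation=cv2.INTER_CUBIC),cv2.resize(b,(305,360),interpolation=cv2.INTER_CUBIC)]))
o=readout.get_obs();print(o['ee_pos'],o['orientation'],o['width'])
E
```

```text
[442.80246515  33.58998968 310.3032578 ] [-1.79304831e-02 -3.14145588e+00 -7.26003051e-04] 87.78016990456135
```

View pics/c6.png

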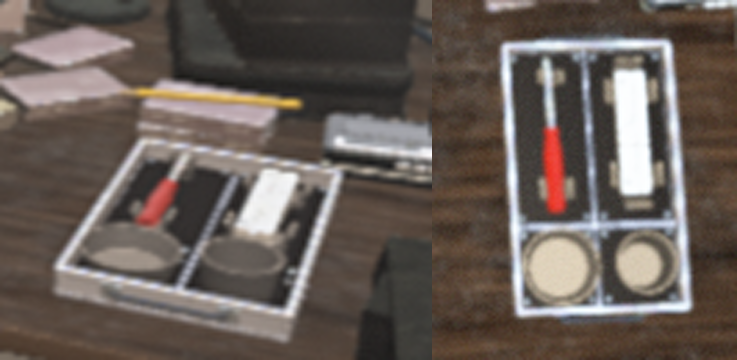

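Both crops show the screwdriver lying in its notches, handle towards the cups (556,180), and the bar flat in the cradle (632,130). Next is the slim bottle.

>>> {"method": "step_arm", "body": {"targets": [[[-0.22,0.76,0,0,0,0,1],[-0.22,0.76,-0.2,0,0,0,1],[0,0,-0.6,0,0,0,1],[0,0,-0.6,0,0,0,1],[0,0,-0.55,0,0,0,1]]]}}

```text
t: 17.42
ee_pos: [423.7, 106.7, 211.8]
orientation: [0.024, 3.139, 0.001]
ft_force: [0.4, -0.5, 0.0]
width: 88.2
grasp_force: 0.0
```

>>> {"method": "step_arm", "body": {"targets": [[[0,0,0,0,0,0,1],[0,0,0,0,0,0,0],[0,0,0,0,0,0,0],[0,0,0,0,0,0,0],[0,0,0,0,0,0,0]]]}}

```text
t: 18.05
ee_pos: [422.8, 106.9, 212.2]
orientation: [0.024, 3.141, 0.0]
ft_force: [-0.1, -0.3, 0.1]
width: 51.3
grasp_force: 0.0
```

>>> {"method": "step_arm", "body": {"targets": [[[0,0,0,0,0,0,0],[0,0,0,0,0,0,0],[0,0,0,0,0,0,0],[0,0,0,0,0,0,0],[0,0,0,0,0,0,0]]]}}

```text
t: 18.68
ee_pos: [422.7, 106.9, 211.7]
orientation: [-0.024, -3.141, 0.0]
ft_force: [0.3, 0.7, 2.2]
width: 33.3
grasp_force: 30.0
```

>>> {"method": "step_arm", "body": {"targets": [[[0,0,0.2,0,0,0,0],[0,0,0.5,0,0,0,0],[0,0,0.6,0,0,0,0],[0.05,-0.3,0.4,0,0,0,0],[0.1,-0.6,0,0,0,0,0]]]}}

```text
t: 19.3
ee_pos: [430.7, 62.0, 298.7]
orientation: [0.021, 3.138, 0.001]
ft_force: [0.3, -0.6, -1.4]
width: 33.4
grasp_force: 30.0
```

>>> {"method": "step_arm", "body": {"targets": [[[0.1,-0.8,0,0,0,0,0],[0.1,-0.9,0,0,0,0,0],[0.1,-0.9,0,0,0,0,0],[0.1,-0.9,0,0,0,0,0],[0.1,-0.9,0,0,0,0,0]]]}}

```text
t: 19.92
ee_pos: [455.0, -159.6, 297.2]
orientation: [0.024, 3.141, -0.0]
ft_force: [-0.1, -0.4, -1.1]
width: 33.2
grasp_force: 30.0
```

>>> {"method": "step_arm", "body": {"targets": [[[0.1,-0.9,0,0,0,0,0],[0.1,-0.9,0,0,0,0,0],[0.1,-0.9,0,0,0,0,0],[0.1,-0.7,0,0,0,0,0],[0.04,-0.4,0,0,0,0,0]]]}}

```text
t: 20.55
ee_pos: [477.1, -349.6, 297.0]
orientation: [0.026, 3.141, -0.0]
ft_force: [-0.3, 0.7, -1.0]
width: 33.3
grasp_force: 30.0
```

```bash
python3 - <<'E'
from h import *
d=grab('scene','scene7.png')
a=cv2.imread('pics/scene7.png')[150:250,300:420]
cv2.imwrite('pics/c7.png',cv2.resize(a,(600,500),interpolation=cv2.INTER_CUBIC))
o=readout.get_obs();p=o['ee_pos'];print(p,o['orientation'],o['width'],o['qpos'])
print((proj(d,[p[0]-1.7,p[1],p[2]-211.7])-[300,150])*5,(proj(d,[475.7,-348.6,37])-[300,150])*5)
E
```

```text
[ 477.40472887 -350.98431816  297.17343019] [ 2.59255637e-02  3.14017050e+00 -2.48169906e-03] 33.14765544021427 [-6.53939407e-01  5.16146601e-01  1.77250151e+00 -6.27196454e-04
  8.50943953e-01 -2.20781089e+00]
[338.36420276 268.72382289] [322.24099157 356.87936351]
```

View pics/c7.png

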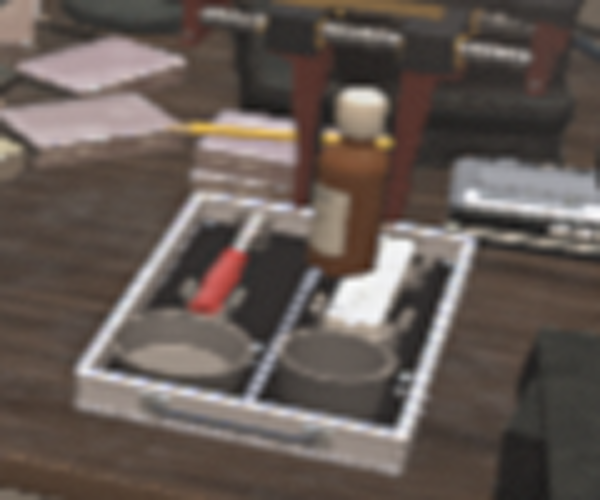

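The bottle hangs upright with its base at (343,262), almost over the cup (rim centre 338,353). The offset is well inside the funnel, so I'm lowering it.

>>> {"method": "step_arm", "body": {"targets": [[[0,-0.02,-0.5,0,0,0,0],[0,0,-0.4,0,0,0,0],[0,0,-0.3,0,0,0,0],[0,0,-0.12,0,0,0,0],[0,0,-0.04,0,0,0,0]]]}}

```text
t: 21.22
ee_pos: [477.3, -348.9, 228.4]
orientation: [-0.023, -3.141, -0.0]
ft_force: [-0.1, -0.1, -0.2]
width: 33.4
grasp_force: 30.0
```

>>> {"method": "step_arm", "body": {"targets": [[[0,0,-0.04,0,0,0,0],[0,0,-0.04,0,0,0,0],[0,0,0,0,0,0,0],[0,0,0,0,0,0,0],[0,0,0,0,0,0,0]]]}}

```text
t: 21.85
ee_pos: [477.2, -349.2, 224.8]
orientation: [0.024, 3.141, -0.0]
ft_force: [-0.8, -0.3, -0.6]
width: 33.3
grasp_force: 30.0
```

>>> {"method": "step_arm", "body": {"targets": [[[0,0,-0.02,0,0,0,0],[0,0,-0.02,0,0,0,0],[0,0,0,0,0,0,0.6],[0,0,0,0,0,0,0.6],[0,0,0,0,0,0,0.6]]]}}

```text
t: 22.48
ee_pos: [477.2, -349.1, 222.7]
orientation: [0.024, 3.141, -0.0]
ft_force: [0.0, -1.2, 0.5]
width: 52.9
grasp_force: 0.0
```

>>> {"method": "step_arm", "body": {"targets": [[[0,0,0,0,0,0,0.6],[0,0,0.3,0,0,0,0.6],[0,0,0.7,0,0,0,0.6],[0,0,0.9,0,0,0,0.6],[0,0,0.4,0,0,0,1]]]}}

```text
t: 23.1
ee_pos: [477.7, -349.5, 341.4]
orientation: [0.024, 3.138, -0.004]
ft_force: [-1.3, 0.3, 0.6]
width: 59.3
grasp_force: 0.0
```

>>> {"method": "step_arm", "body": {"targets": [[[0.1,0.6,0,0,0,0,0.8],[0.17,0.9,0,0,0,0,0.8],[0.17,0.9,0,0,0,0,0.8],[0.17,0.9,0,0,0,0,0.8],[0.17,0.9,0,0,0,0,0.8]]]}}

```text
t: 23.72
ee_pos: [516.3, -137.7, 338.9]
orientation: [0.024, 3.14, -0.001]
ft_force: [0.1, 0.2, -0.8]
width: 70.1
grasp_force: 0.0
```

>>> {"method": "step_arm", "body": {"targets": [[[0.17,0.9,0,0,0,0,0.8],[0.17,0.9,0,0,0,0,0.8],[0.17,0.9,0,0,0,0,0.8],[0.17,0.9,0,0,0,0,0.8],[0.05,0.6,0,0,0,0,0.8]]]}}

```text
t: 24.35
ee_pos: [553.0, 72.8, 338.9]
orientation: [0.022, 3.14, 0.0]
ft_force: [0.6, -1.0, 0.0]
width: 70.3
grasp_force: 0.0
```

>>> {"method": "step_arm", "body": {"targets": [[[0,0,-0.4,0,0,0,0.8],[0,0,-0.6,0,0,0,0.8],[0,0,-0.3,0,0,0,0.8],[0,0,0,0,0,0,0.8],[0,0,0,0,0,0,0.8]]]}}

```text
t: 24.98
ee_pos: [553.1, 70.8, 273.6]
orientation: [0.024, 3.14, 0.0]
ft_force: [0.2, 0.3, 0.4]
width: 70.1
grasp_force: 0.0
```

```bash
python3 - <<'E'
from h import *
d=grab('scene','scene8.png');e=grab('top','top8.png')
a=cv2.imread('pics/scene8.png')[130:230,180:300];b=cv2.imread('pics/top8.png')[90:240,200:440]
cv2.imwrite('pics/c8.png',np.hstack([cv2.resize(a,(384,320),interpolation=cv2.INTER_CUBIC),cv2.resize(b,(416,260),interpolation=cv2.INTER_CUBIC,dst=None) if 0 else cv2.resize(b,(416,320),interpolation=cv2.INTER_CUBIC)]))
o=readout.get_obs();p=o['ee_pos'];print(p,o['orientation'],o['width'])
print((proj(d,[552,71,56])-[180,130])*3.2)
E
```

```text
[553.14745319  70.80177351 273.72668757] [2.40952470e-02 3.13974688e+00 3.27256277e-04] 70.4163292816649
[151.67819863 153.20497852]
```

View pics/c8.png

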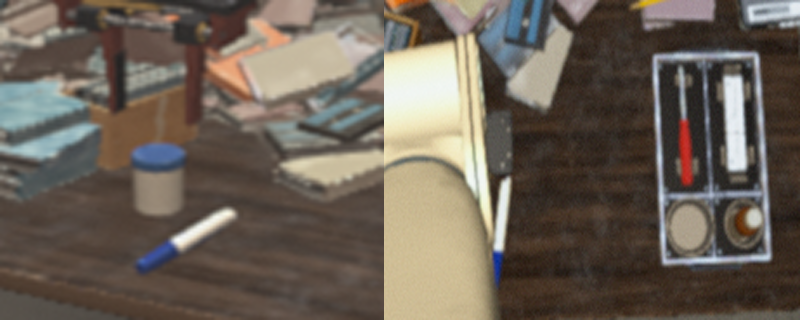

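The crops show the fingers straddling the tub's lid (160,155), and in the tray the bottle upright in the cup (748,220) with the screwdriver and bar seated.

>>> {"method": "step_arm", "body": {"targets": [[[0,0,-0.4,0,0,0,0.8],[0,0,-0.4,0,0,0,0.8],[0,0,-0.3,0,0,0,0.8],[0,0,-0.12,0,0,0,0.8],[0,0,0,0,0,0,0]]]}}

```text
t: 25.7
ee_pos: [552.7, 70.9, 211.6]
orientation: [-0.024, -3.141, 0.0]
ft_force: [0.6, 1.1, 1.1]
width: 63.3
grasp_force: 0.0
```

>>> {"method": "step_arm", "body": {"targets": [[[0,0,0,0,0,0,0],[0,0,0,0,0,0,0],[0,0,0,0,0,0,0],[0,0,0,0,0,0,0],[0,0,0,0,0,0,0]]]}}

```text
t: 26.32
ee_pos: [553.0, 70.9, 212.2]
orientation: [0.024, 3.14, 0.0]
ft_force: [-1.1, -1.0, 5.7]
width: 48.8
grasp_force: 30.0
```

>>> {"method": "step_arm", "body": {"targets": [[[0,0,0.2,0,0,0,0],[0,0,0.5,0,0,0,0],[0,0,0.6,0,0,0,0],[-0.1,-0.3,0.3,0,0,0,0],[-0.15,-0.6,0,0,0,0,0]]]}}

```text
t: 26.95
ee_pos: [540.1, 25.4, 292.9]
orientation: [0.021, 3.139, 0.0]
ft_force: [-0.3, -0.8, -0.4]
width: 48.9
grasp_force: 30.0
```

>>> {"method": "step_arm", "body": {"targets": [[[-0.15,-0.85,0,0,0,0,0],[-0.2,-0.85,0,0,0,0,0],[-0.2,-0.85,0,0,0,0,0],[-0.2,-0.85,0,0,0,0,0],[-0.2,-0.85,0,0,0,0,0]]]}}

```text
t: 27.58
ee_pos: [491.3, -188.5, 291.5]
orientation: [-0.024, -3.141, -0.0]
ft_force: [0.6, 0.5, 0.1]
width: 49.0
grasp_force: 30.0
```

>>> {"method": "step_arm", "body": {"targets": [[[-0.15,-0.85,0,0,0,0,0],[-0.1,-0.6,0,0,0,0,0],[-0.05,-0.25,0,0,0,0,0],[0,0,0,0,0,0,0],[0,0,0,0,0,0,0]]]}}

```text
t: 28.2
ee_pos: [477.6, -270.8, 291.5]
orientation: [-0.023, -3.141, -0.001]
ft_force: [1.3, -0.2, -0.7]
width: 48.9
grasp_force: 30.0
```

>>> {"method": "step_arm", "body": {"targets": [[[0,-0.02,-0.5,0,0,0,0],[0,0,-0.4,0,0,0,0],[0,0,-0.27,0,0,0,0],[0,0,-0.1,0,0,0,0],[0,0,-0.03,0,0,0,0]]]}}

```text
t: 28.82
ee_pos: [477.9, -272.4, 226.7]
orientation: [0.023, 3.141, 0.0]
ft_force: [0.2, -1.1, -0.2]
width: 49.2
grasp_force: 30.0
```

>>> {"method": "step_arm", "body": {"targets": [[[0,0,-0.03,0,0,0,0],[0,0,-0.02,0,0,0,0],[0,0,0,0,0,0,0],[0,0,0,0,0,0,0],[0,0,0,0,0,0,0]]]}}

```text
t: 29.45
ee_pos: [477.7, -272.7, 224.3]
orientation: [0.024, 3.141, -0.0]
ft_force: [-0.3, -0.4, -0.1]
width: 49.0
grasp_force: 30.0
```

>>> {"method": "step_arm", "body": {"targets": [[[0,0,-0.03,0,0,0,0],[0,0,0,0,0,0,0.7],[0,0,0,0,0,0,0.7],[0,0,0,0,0,0,0.7],[0,0,0,0,0,0,0.7]]]}}

```text
t: 30.08
ee_pos: [477.7, -272.6, 222.6]
orientation: [-0.024, -3.141, -0.0]
ft_force: [-0.0, -0.1, -0.1]
width: 61.4
grasp_force: 0.0
```

>>> {"method": "step_arm", "body": {"targets": [[[0,0,0.3,0,0,0,0.7],[0,0,0.7,0,0,0,0.7],[0,0,0.9,0,0,0,0.7],[0,0.5,0.3,0,0,0,0.7],[0,0.9,0,0,0,0,0.7]]]}}

```text
t: 30.7
ee_pos: [478.3, -203.0, 335.5]
orientation: [0.027, 3.137, -0.003]
ft_force: [0.5, 0.3, -0.6]
width: 61.6
grasp_force: 0.0
```

>>> {"method": "step_arm", "body": {"targets": [[[0,0.9,0,0,0,0,0.7],[0,0.9,0,0,0,0,0.7],[0,0.9,0,0,0,0,0.7],[0,0.9,0,0,0,0,0.7],[0,0,0,0,0,0,0.7]]]}}

```text
t: 31.32
ee_pos: [477.5, -20.4, 333.6]
orientation: [0.018, 3.141, 0.0]
ft_force: [0.2, -0.4, 0.0]
width: 61.6
grasp_force: 0.0
```

```bash
python3 - <<'E'
from h import *
d=grab('scene','scene9.png');e=grab('top','top9.png')
a=cv2.imread('pics/scene9.png')[150:250,300:420];b=cv2.imread('pics/top9.png')[95:235,330:440]
cv2.imwrite('pics/c9.png',np.hstack([cv2.resize(a,(480,400),interpolation=cv2.INTER_CUBIC),cv2.resize(b,(314,400),interpolation=cv2.INTER_CUBIC)]))
im=e['pixels'];hsv=cv2.cvtColor(im,cv2.COLOR_RGB2HSV).astype(int);H,S,V=hsv[...,0],hsv[...,1],hsv[...,2]
def rect(n,m,lo,hi,z):
    us=[proj(e,[x,y,z]) for x in(lo[0],hi[0]) for y in(lo[1],hi[1])];u0,v0=np.min(us,0).astype(int);u1,v1=np.max(us,0).astype(int)
    q=np.zeros(m.shape,np.uint8);q[v0:v1,u0:u1]=m[v0:v1,u0:u1]
    c=max(cv2.findContours(q,0,1)[0],key=cv2.contourArea)[:,0];P=np.array([pt(e,u,v,z)[:2] for u,v in c],np.float32);print(n,cv2.minAreaRect(P))
rect('block',(V>150)&(S<60),(530,-376),(670,-325),26)
rect('handle',(S>120)&((H<10)|(H>170)),(500,-310),(640,-240),23)
rect('lid',(S>100)&(H>95)&(H<130),(430,-320),(520,-230),67)
rect('cap',(V>160)&(S<60),(455,-368),(500,-328),99)
print(readout.get_obs()['ee_pos'])
E
```

```text
block ((599.327880859375, -345.61181640625), (34.56630325317383, 118.74398803710938), 89.1767578125)
handle ((565.0635986328125, -270.62774658203125), (19.48967933654785, 80.89606475830078), 89.48538970947266)
lid ((475.9359130859375, -269.7777404785156), (47.089744567871094, 48.8839225769043), 60.31393814086914)
cap ((479.69122314453125, -345.9818115234375), (39.39153289794922, 43.30031204223633), 88.20858764648438)
[477.76128003 -22.42764333 333.4270877 ]
```

View pics/c9.png

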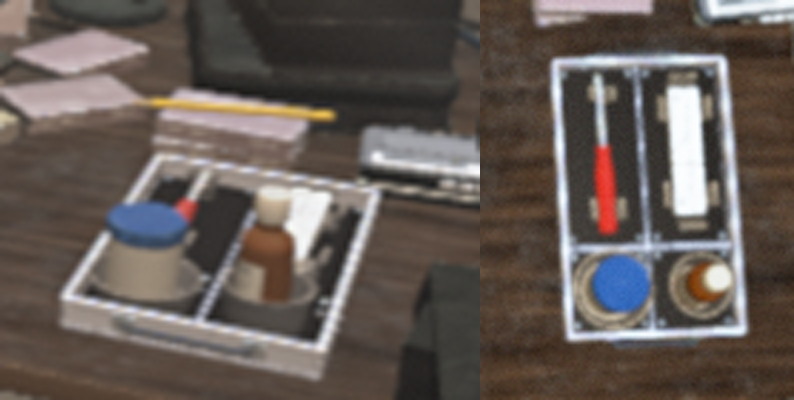

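Everything is seated and upright: the tub is in the dish (620,283), the bottle in the cup (710,280), and the screwdriver and bar in their holders. All measured centres are within about 5 mm of their holders. Handing in.

```bash
python3 -c "
from workcell import ctrl
print(ctrl.close_job())"
```

```text
the job is handed in; nothing more can be done
None
```

The bar, screwdriver, slim bottle and tub are each seated in their own holder and released, and the marker and stout bottle were never touched; I handed the job in at about 31 s, and it returned no verdict.

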